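# Nest the cleaned carburettor parts for reassembly

### The job

Put each of the four cleaned carburettor parts from the wooden board into the metal nest made for it: the mushroom-shaped valve upright with its foot in the small round seat, the open cup upright in the wide round well, the black float right way up in the rectangular pocket with its wire end pointing to either short end, and the long link flat in the long cradle. Each must sit right down on its nest's floor, about centred and let go; leave the bottle and the vacuum capsule where they stand.

Things in the scene. Friction and masses are not known exactly. Their poses are not given: they have to be found in the camera images.
- vent_valve: Loose dark brown mushroom-shaped vent valve, 31 mm high: a round head 44 mm across from 14 to 31 mm up, on a narrower round foot 27 mm across (0 to 14 mm). Starts upright on the pale wooden layout board (board top at z = 0.006). About 60 g. Origin: centre of the underside of the foot; z up. Grip across the head.
- filter_cup: Loose thin-walled pale metal cup, round, open on top, 32 mm high, 46 mm across at the rim, 38 mm across at the bottom. Starts upright on the wooden board. About 50 g. Origin: centre of its underside; z up. Grip the outside across the whole cup.
- float: Loose black carburettor float lying on the wooden board: a block 32 mm wide (its x) by 34 mm long (its y) by 19 mm high, with a thin bent brass wire out of one end, 50 mm long over all. Origin: underside, centre of the 33 x 50 mm outline; the block spans y = -9 to +25 mm and the wire reaches to y = -25 mm. Grip the block across x at y = +8 mm. About 12 g.
- throttle_link: Loose straight metal link lying flat on the wooden board: 120 mm long over all, a square bar 14 mm wide and 14 mm high in the middle 56 mm, short brass necks, and a round flat eye 22 mm across, 14 mm high at each end. Origin: centre of the underside; y along its length, z up; both ends alike. About 70 g. Grip the middle bar across x.
- valve_seat: Fixed aluminium nest for the valve, the smaller round one: plate 70 x 70 x 4 mm on the dark mat (mat top at z = 0.0035), with a ring 10 mm high on it, bore 42 mm, outside 54 mm. Origin: centre of the plate's underside; the floor is at 4 mm, the ring's rim at 14 mm, so the valve's head stands clear above the ring.
- cup_well: Fixed aluminium nest for the cup, the wider round one: plate 84 x 84 x 4 mm on the dark mat with a thin ring 10 mm high on it, bore 62 mm, outside 70 mm. Origin: centre of the plate's underside; floor at 4 mm, rim at 14 mm.
- float_pocket: Fixed aluminium nest for the float: plate 60 (x) by 104 (y) by 4 mm on the dark mat with a rectangular wall 7 mm high and 5 mm thick round a pocket 48 mm (x) by 66 mm (y) inside. Origin: centre of the plate's underside; floor at 4 mm, wall top at 11 mm. The float's length (y) goes along the pocket's y, either way round, so that the float's 33 x 50 mm outline is centred.
- link_cradle: Fixed aluminium nest for the link: plate 48 (x) by 148 (y) by 4 mm on the dark mat with a wall 7 mm high and 5 mm thick round a trough 38 mm (x) by 138 mm (y) inside; both long walls are left out over the middle 62 mm to let fingers in. Origin: centre of the plate's underside; floor at 4 mm, wall top at 11 mm. The link lies along y, either way round.
- soda_bottle: Bystander: loose white bottle with an orange label and red cap, 65 mm across, 164 mm tall, standing on the far side of the worktop. Origin: centre of its underside. Not to be moved or knocked over.
- vacuum_capsule: Bystander: loose buff-coloured vacuum capsule, a flat drum about 61 mm across, 28 mm high with a thin spring-wound stem up to 61 mm, standing to the right of the mat. Origin: centre of its underside. Not to be moved.

How it is judged:
By the outcome, as a careful person would: the job done as asked, in the order asked, and still so for the second after the job is handed in, with the robot touching nothing.
It also fails if it takes over 104 s, if anything falls off the work surface, if the arm or the gripper's body presses on something with over 40 N, if the wrist force passes 120 N, or if a joint passes its speed limit or range.

### The arm

A 6-joint arm with a two-finger parallel gripper is mounted at the origin on a cart in front of the work surface, level with it; the furniture and walls round the work are solid. World frame = base frame: x ahead of the robot, y to its left, z up, the work surface at z = 0. Lengths are in mm, angles in rad, forces in N, time in s.
With the tool pointing down it reaches from about 350 to 975 mm from the base axis. Payload 7.1 kg.
Tool frame: the origin (TCP) lies midway between the tips of the shut fingers; the grasp point (between the pads) lies ctrl.grip_point_offset behind it (ctrl.grip_point_offset is the distance from the TCP to the grasp point, in mm); z points along the fingers, y is the line along which they close (so a half turn about z gives the same grasp; the last joint's range is limited). The gripper opens to 88 mm and grips with 3 to 60 N. Pads are 20 mm wide; open, the fingers measure 115 mm over their backs; the gripper's body (75 mm by 178 mm) begins 61 mm behind the grasp point.
Start: joints at [1.148, 0.423, 1.63, -0, 1.089, -0.019], TCP at [245.54, 574.73, 222.675] pointing down, gripper open.
Joint ranges: [-3, 3], [-0.9, 2.11], [0.09, 2.58], [-1.31, 4.45], [0.11, 2.69], [-2.54, 2.54]. Speed limits (rad/s): [2.39, 2.39, 3.01, 3.14, 3.14, 3.14].

### API

Orientations are given as a rotation vector (axis times angle).
In Python, from workcell import ctrl, get_image, close_job, finder gives the robot as it stands.
- The arm moves only by the tool servo_tool, never from a script. Its argument "deltas" is a list of rows, each a list of 2 entries, a list of its own where there are three numbers: the shift along the tool's x, y, z in mm, then the turn, a rotation vector about the tool's x, y, z in rad. A call has 1 to 5 rows; each row is the pose to reach, as a shift and turn from the pose commanded when the call began, along the tool's axes at that moment; what a row does not reach only later rows make up. A row lasts 1/12 s, in which the tool goes at most 41.7 mm and 7.16 degrees, less where a joint would pass 70% of its speed; a pose out of reach is approached as far as the arm can. A call with a gripper value outside its range is refused whole. "grip" is the closure, from -1 (fully open) to 1 (shut), so that 0 is half open, set as the call begins (left out, the last holds). The fingers move at their own pace and stop on an object; the grip force is fixed at half the most. Time passes only in rows, so rows that repeat a pose let the fingers close. It gives the time, the measured TCP pose, the force, the opening and the grip force at its end, in the units of the state.
- ctrl.get_obs(): the state, without advancing time (a new reading comes with each control period).
- get_image(name): name is "scene" or "top" or "wrist"; returns a dict with "frame" (420x560x3 uint8, blue, green, red), "depth" (420x560 float32, mm along the optical axis (not along the pixel's ray), 0 where there is no reading), "K" (3x3 intrinsics, pixels), "pose" (4x4, takes a point from camera to world coordinates). Camera axes: x right, y down, z forward; pixel columns grow to the right and rows downward; lengths in mm; the calibration is good to about 2 mm. A picture is of the moment at which its call begins.
- close_job(): hands the job in; it is judged then, once.
Trained networks look in a picture, given as the dict that the camera call returned (one of the last four; its "shot" number tells which), for a name from the list of things; names that differ only in an ending like _2 or _b are one class to them, and where a whole thing is asked for, a point or a joint stands for the part that bears it (a point fixed in the world has none). Each returns a list of dicts, best first, with "score" (0 to 1); they miss things now and then, are a little off and sometimes report something else, mostly with a low value. They report only what shows in the picture. A call takes as long as a camera call.
- finder.search_frame(query, picture): "rect" ([centre column, centre row, width, height] as shares, 0 to 1, of the picture: columns of its width, rows of its height, round what is visible of it).
- finder.silhouettes(query, picture): "mask" (420x560 bool, what is visible of it) and "rect" ([centre column, centre row, width, height] as shares, 0 to 1, of the picture: columns of its width, rows of its height, round what is visible of it).
The state is a dict: "t": time; "qpos": joint angles; "qvel": joint speeds; "joint_torque": joint torques, N m; "ee_pos": TCP position; "orientation": TCP orientation; "ft_force": force on the tool from outside, world axes, zero at the start; "moment": the same for the moment, N m; "width": finger opening in mm; "grasp_force": force on a finger pad.
Only numpy, scipy, OpenCV 4.12 (cv2) and the standard library are available. Lean on these libraries where they do the work, as an engineer would, in place of code of your own. Each camera call takes 0.05 s, during which the arm holds its last target. There are 200 camera calls.

## Working session

There is one attempt and no reset: what is moved stays moved. The work goes in short steps, Python scripts to look and compute and a tool call to move; the robot and the scene stay as the last step left them, time stands still between calls to the robot, and variables do not carry over. Pictures are saved under pics/ and viewed, at most 17 in all, crops included, and the job is handed in when it is done.

Besides the shell and the picture viewer there is one more tool, called after "Call:" as a command line: name --argument value ..., lists and objects as JSON in quotes. servo_tool: Moves the arm, as the interface text tells. Its arguments: {"type":"object","properties":{"deltas":{"type":"array","items":{"type":"array"}},"grip":{"type":"number"}},"required":["deltas"]}

```bash
mkdir -p pics
cat > h.py <<'E'
import numpy as np, cv2
from workcell import ctrl, get_image, close_job, finder
from scipy.spatial.transform import Rotation as R
def pts(p, m=None):
    d=p["depth"]; K=p["K"]; v,u=np.nonzero((d>0)&(m if m is not None else True))
    z=d[v,u]; c=np.stack([(u-K[0,2])/K[0,0]*z,(v-K[1,2])/K[1,1]*z,z],1)
    return c@p["pose"][:3,:3].T+p["pose"][:3,3]
NAMES="vent_valve filter_cup float throttle_link valve_seat cup_well float_pocket link_cradle soda_bottle vacuum_capsule".split()
E
python3 - <<'E'
from h import *
o=ctrl.get_obs(); print({k:np.round(v,3) for k,v in o.items()}, ctrl.grip_point_offset)
im={}
for n in ("top","scene"):
    p=get_image(n); im[n]=p["frame"]; print(n,np.round(p["pose"],2).tolist(),p["K"].tolist())
    for q in NAMES:
        for r in finder.silhouettes(q,p)[:2]:
            w=pts(p,r["mask"])
            if len(w)<10: continue
            zt=np.percentile(w[:,2],95)
            t=w[w[:,2]>zt-6]
            b=cv2.minAreaRect(t[:,:2].astype(np.float32))
            print(q,round(r["score"],2),np.round(np.array(r["rect"])*[560,420,560,420]),"ztop",round(zt,1),"box",np.round(b[0],1),np.round(b[1],1),round(b[2],1), len(t))
cv2.imwrite("pics/a.png",im["top"]);cv2.imwrite("pics/b.png",im["scene"])
E
```

```text
{'t': np.float64(0.0), 'qpos': array([ 1.148,  0.424,  1.631, -0.   ,  1.089, -0.019]), 'qvel': array([-0.002,  0.001,  0.002,  0.   , -0.001, -0.001]), 'joint_torque': array([-1.0000e-03, -5.4463e+01, -2.7367e+01,  6.4000e-02,  2.3000e-02,
       -0.0000e+00]), 'ee_pos': array([245.329, 574.256, 221.897]), 'orientation': array([-6.300e-01, -3.077e+00,  2.000e-03]), 'ft_force': array([-0.985,  0.292, -0.634]), 'moment': array([ 0.052, -0.013,  0.022]), 'grasp_force': np.float64(0.0), 'width': np.float64(87.461)} 18.700000000000003
top [[0.02, -0.99, 0.16, 445.18], [-1.0, -0.02, 0.0, -94.53], [0.0, -0.16, -0.99, 1262.31], [0.0, 0.0, 0.0, 1.0]] [[443.377498195078, 0.0, 275.12187601804845], [0.0, 443.377498195078, 216.06671231433887], [0.0, 0.0, 1.0]]
vent_valve 0.46 [138. 272.  14.  17.] ztop 38.9 box [483.5 282.6] [41.9 41.4] 7.7 166
filter_cup 0.67 [218. 229.  15.  20.] ztop 40.0 box [603.3  68.1] [41.3 41.1] 46.6 57
filter_cup 0.48 [156. 224.  42.  12.] ztop 24.2 box [611.1 240.8] [ 18.2 113.9] 9.6 130
float 0.52 [219. 279.  14.  14.] ztop 28.3 box [467.2  62.9] [30.8 32.1] 35.5 103
[... 1484 characters left out ...]
82 [342. 190.  28.  10.] ztop 17.5 box [ 573.5 -353.9] [53.9 51.1] 90.0 69
valve_seat 0.75 [342. 229.  38.  25.] ztop 17.8 box [ 431.7 -166.8] [67.  70.1] 40.2 154
cup_well 0.96 [342. 229.  40.  30.] ztop 17.8 box [ 431.6 -166.6] [67.1 69.8] 41.3 151
float_pocket 0.94 [304. 209.  35.  21.] ztop 15.4 box [ 564.6 -167.6] [99.6 60.4] 83.7 159
float_pocket 0.28 [267. 253.  17.  11.] ztop 26.5 box [462.   64.3] [29.5 28.9] 31.9 106
link_cradle 0.82 [382. 201.  38.  27.] ztop 16.9 box [ 413.8 -326.4] [ 88.6 254.3] 25.5 97
soda_bottle 0.6 [197. 184.  24.  60.] ztop 155.7 box [776.4  35.2] [26.6 26.6] 15.7 90
vacuum_capsule 0.61 [368. 172.  19.  10.] ztop 32.1 box [ 597.2 -516.8] [20.9 37.1] 82.6 23
```

Run:
```python
import cv2
a=cv2.imread("pics/a.png")
cv2.imwrite("pics/a2.png",cv2.resize(a[130:330,110:450],None,fx=2.35,fy=2.35,interpolation=cv2.INTER_CUBIC))
```

```text
(no output)
```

View pics/a2.png

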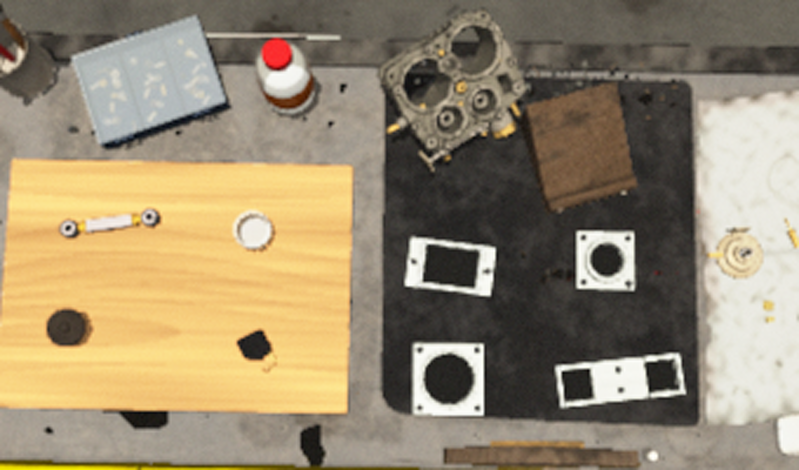

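View pics/b.png

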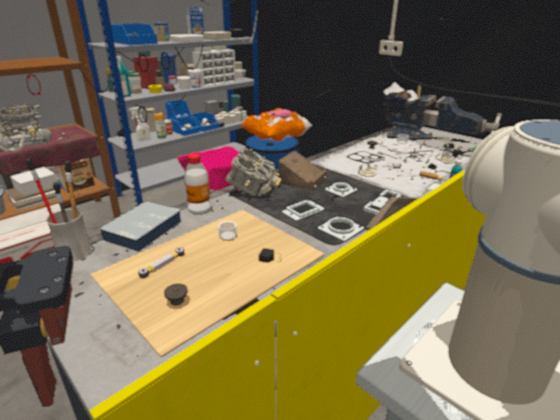

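```bash
cat >> h.py <<'E'
def plan(x,y,z,deg=None):
    """tool-frame shift and turn from the measured pose to TCP (x,y,z), tool down, closing line at deg from world x"""
    o=ctrl.get_obs(); M=R.from_rotvec(o["orientation"]).as_matrix()
    cur=np.degrees(np.arctan2(M[1,1],M[0,1]))
    deg=cur if deg is None else deg; deg=cur+(deg-cur+90)%180-90
    a=np.radians(deg); Y=np.array([np.cos(a),np.sin(a),0]); Z=np.array([0,0,-1.]); T=np.stack([np.cross(Y,Z),Y,Z],1)
    s=M.T@(np.array([x,y,z])-o["ee_pos"]); t=R.from_matrix(M.T@T).as_rotvec()
    print("t %.1f at"%o["t"],np.round(o["ee_pos"],1),"yaw %.1f"%cur,"shift",np.round(s,1),"turn",np.round(t,3),"rows",int(np.ceil(max(np.linalg.norm(s)/41,np.linalg.norm(t)/.124))),"w %.1f q6 %.2f"%(o["width"],o["qpos"][5]))
E
python3 - <<'E'
from h import *
plan(483,283,150)
p=get_image("top"); w=pts(p)
for n,(a,b,c,d) in dict(strip=(330,395,-480,-150),carb=(640,760,-300,-100),block=(620,720,-450,-280)).items():
    s=w[(w[:,0]>a)&(w[:,0]<b)&(w[:,1]>c)&(w[:,1]<d)]; print(n,np.round(np.percentile(s[:,2],[50,99]),0), np.round(s[s[:,2]>40].min(0),0) if (s[:,2]>40).any() else "")
p=get_image("wrist"); P=p["pose"]; print(np.round(P,2).tolist(), p["K"].tolist())
E
```

```text
t 1.1 at [245.5 574.7 222.7] yaw 66.9 shift [-333.  -175.    72.7] turn [-0. -0. -0.] rows 10 w 88.0 q6 -0.02
strip [ 2. 86.] [ 337. -382.   40.]
carb [ 8. 92.] [ 643. -300.   40.]
block [ 8. 60.] [ 637. -386.   40.]
[[0.39, 0.88, 0.28, 170.55], [0.92, -0.38, -0.12, 607.82], [0.0, 0.3, -0.95, 383.41], [0.0, 0.0, 0.0, 1.0]] [[346.9939291462299, 0.0, 279.8026516986247], [0.0, 346.9939291462299, 206.45801977238355], [0.0, 0.0, 1.0]]
```

Call:
servo_tool --deltas '[[[-33,-17.5,7.3],[0,0,0]],[[-66.6,-35,14.5],[0,0,0]],[[-100,-52.5,22],[0,0,0]],[[-133,-70,29],[0,0,0]],[[-166.5,-87.5,36],[0,0,0]]]'

```text
t: 1.62
ee_pos: [365.0, 427.5, 186.5]
orientation: [0.629, 3.078, 0.0]
ft_force: [1.4, 0.3, 0.9]
width: 88.1
grasp_force: 0.0
```

Call:
servo_tool --deltas '[[[-33,-17.5,7.3],[0,0,0]],[[-66.6,-35,14.5],[0,0,0]],[[-100,-52.5,22],[0,0,0]],[[-133,-70,29],[0,0,0]],[[-166.5,-87.5,36],[0,0,0]]]'

```text
t: 2.03
ee_pos: [484.0, 281.5, 150.5]
orientation: [0.63, 3.078, 0.0]
ft_force: [0.4, 1.2, -0.3]
width: 87.8
grasp_force: 0.0
```

```bash
cat >> h.py <<'E'
def look(q,zlo,zhi,p=None,k=1):
    p=p or get_image("wrist")
    for r in finder.silhouettes(q,p)[:k]:
        w=pts(p,r["mask"]); t=w[(w[:,2]>zlo)&(w[:,2]<zhi)]
        if len(t)<20: print(q,"few",len(t)); continue
        b=cv2.minAreaRect(t[:,:2].astype(np.float32)); c,rad=cv2.minEnclosingCircle(t[:,:2].astype(np.float32))
        print(q,round(r["score"],2),"z95 %.1f"%np.percentile(t[:,2],95),"box",np.round(b[0],1),np.round(b[1],1),round(b[2],1),"circ",np.round(c,1),round(rad,1),len(t))
    return p
E
python3 - <<'E'
from h import *
p=get_image("top"); w=pts(p)
s=w[(w[:,0]>330)&(w[:,0]<395)&(w[:,1]>-480)&(w[:,1]<-150)&(w[:,2]>25)]
print(len(s),np.round(s.min(0)),np.round(s.max(0)),np.round(np.percentile(s,[5,50,95],axis=0)).tolist())
p=look("vent_valve",30,45); plan(483,283,150)
cv2.imwrite("pics/c.png",p["frame"])
E
```

```text
799 [ 335. -408.   25.] [ 365. -163.   89.] [[338.0, -372.0, 34.0], [351.0, -269.0, 64.0], [362.0, -175.0, 85.0]]
vent_valve 0.81 z95 35.5 box [484.9 282.7] [44.6 44.5] 6.3 circ [485.3 282.7] 22.6 2209
t 2.2 at [484.1 281.  150.2] yaw 66.6 shift [1.8 1.4 0.2] turn [-0.001 -0.    -0.   ] rows 1 w 87.5 q6 -0.66
```

View pics/c.png

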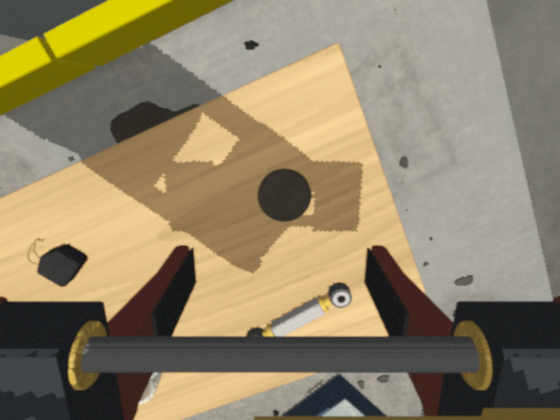

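Call:
servo_tool --deltas '[[[0.3,1.7,41],[0,0,0]],[[0.3,1.7,82],[0,0,0]],[[0.3,1.7,115],[0,0,0]],[[0.3,1.7,131],[0,0,0]],[[0.3,1.7,131],[0,0,0]]]'

```text
t: 2.6
ee_pos: [480.2, 284.5, 16.3]
orientation: [-0.627, -3.073, 0.006]
ft_force: [-0.8, 0.0, 0.6]
width: 87.9
grasp_force: 0.0
```

Call:
servo_tool --deltas '[[[0,0,0],[0,0,0]],[[0,0,0],[0,0,0]],[[0,0,0],[0,0,0]],[[0,0,0],[0,0,0]],[[0,0,0],[0,0,0]]]' --grip 1

```text
t: 3.02
ee_pos: [484.1, 285.2, 21.0]
orientation: [0.629, 3.076, 0.002]
ft_force: [0.0, -0.0, 1.0]
width: 57.9
grasp_force: 0.0
```

Call:
servo_tool --deltas '[[[0,0,0],[0,0,0]],[[0,0,-20],[0,0,0]],[[0,0,-50],[0,0,0]],[[0,0,-80],[0,0,0]],[[0,0,-80],[0,0,0]]]'

```text
t: 3.43
ee_pos: [486.4, 286.2, 104.9]
orientation: [0.629, 3.071, 0.009]
ft_force: [1.4, 0.4, 0.8]
width: 24.5
grasp_force: 0.0
```

Run:
```python
from h import *
plan(578,-355,110)
p=get_image("top"); w=pts(p)
s=w[(w[:,0]>330)&(w[:,0]<395)&(w[:,1]>-480)&(w[:,1]<-150)&(w[:,2]>25)]
for y in range(-420,-150,30):
    t=s[(s[:,1]>y)&(s[:,1]<=y+30)]
    if len(t): print(y,len(t),np.round(t.max(0)))
```

```text
t 3.4 at [486.4 286.2 104.9] yaw 66.9 shift [-336.3 -553.6   -7. ] turn [ 0.007  0.005 -0.   ] rows 16 w 24.5 q6 -0.66
-420 13 [ 355. -398.   30.]
-390 63 [ 357. -360.   60.]
-360 88 [ 359. -331.   70.]
-330 111 [ 365. -300.   82.]
-300 121 [ 365. -270.   89.]
-270 133 [ 364. -240.   89.]
-240 124 [ 363. -211.   84.]
-210 98 [ 359. -180.   69.]
-180 46 [ 355. -163.   58.]
```

Call:
servo_tool --deltas '[[[0,0,-40],[0,0,0]],[[0,0,-40],[0,0,0]],[[0,0,-40],[0,0,0]],[[0,0,-40],[0,0,0]],[[0,0,-40],[0,0,0]]]' --grip -1

```text
t: 3.9
ee_pos: [482.5, 284.1, 138.3]
orientation: [-0.63, -3.076, 0.002]
ft_force: [-0.7, 0.3, 1.2]
width: 50.9
grasp_force: 0.0
```

Run:
```python
from h import *
p=look("vent_valve",30,45); look("vent_valve",30,45,get_image("top"));plan(484.5,283,19)
cv2.imwrite("pics/d.png",p["frame"])
```

```text
vent_valve 0.71 z95 35.5 box [485.1 282.5] [43.9 44.4] 24.0 circ [485.2 282.6] 22.6 2285
t 4.1 at [482.9 284.4 138.7] yaw 66.9 shift [ -2.1  -0.5 119.7] turn [-0.001 -0.001 -0.   ] rows 3 w 66.2 q6 -0.66
```

View pics/d.png

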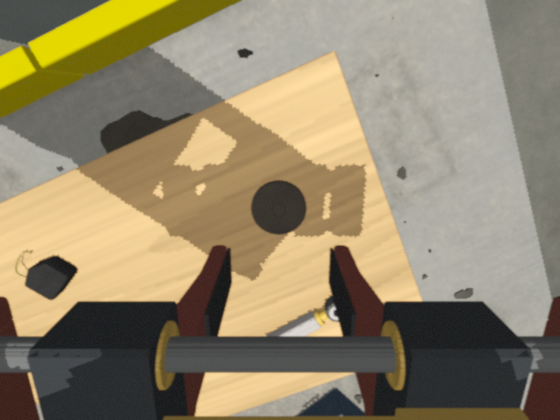

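Call:
servo_tool --deltas '[[[-2,-1,20],[0,0,0]],[[-2,-1,55],[0,0,0]],[[-2,-1,95],[0,0,0]],[[-2,-1,119],[0,0,0]],[[-2,-1,119],[0,0,0]]]'

```text
t: 4.52
ee_pos: [481.4, 280.9, 15.7]
orientation: [-0.629, -3.071, 0.009]
ft_force: [-0.3, -0.4, 0.3]
width: 88.0
grasp_force: 0.0
```

Call:
servo_tool --deltas '[[[0,0,0],[0,0,0]],[[0,0,0],[0,0,0]],[[0,0,0],[0,0,0]],[[0,0,0],[0,0,0]],[[0,0,0],[0,0,0]]]' --grip 1

```text
t: 4.93
ee_pos: [485.7, 283.4, 22.2]
orientation: [0.63, 3.076, 0.003]
ft_force: [-0.0, -0.3, -0.3]
width: 58.0
grasp_force: 0.0
```

Call:
servo_tool --deltas '[[[0,0,0],[0,0,0]],[[0,0,0],[0,0,0]],[[0,0,0],[0,0,0]],[[0,0,0],[0,0,0]],[[0,0,0],[0,0,0]]]'

```text
t: 5.35
ee_pos: [485.0, 282.9, 21.3]
orientation: [0.63, 3.078, 0.0]
ft_force: [-1.2, -1.6, 6.4]
width: 41.1
grasp_force: 30.0
```

Run:
```python
from h import *
plan(578,-355,110)
```

```text
t 5.3 at [485.  282.9  21.3] yaw 66.9 shift [-336.1 -550.1  -88.7] turn [ 0.  0. -0.] rows 16 w 41.1 q6 -0.66
```

Call:
servo_tool --deltas '[[[0,0,-15],[0,0,0]],[[0,0,-40],[0,0,0]],[[-10,-20,-65],[0,0,0]],[[-28,-48,-80],[0,0,0]],[[-48,-80,-89],[0,0,0]]]'

```text
t: 5.77
ee_pos: [498.5, 191.0, 111.7]
orientation: [0.625, 3.076, 0.003]
ft_force: [0.9, 0.1, -0.5]
width: 40.9
grasp_force: 30.0
```

Call:
servo_tool --deltas '[[[-20,-33,0],[0,0,0]],[[-40,-66,0],[0,0,0]],[[-60,-99,0],[0,0,0]],[[-80,-132,0],[0,0,0]],[[-100,-164,0],[0,0,0]]]'

```text
t: 6.18
ee_pos: [524.9, -1.5, 109.8]
orientation: [0.63, 3.078, 0.0]
ft_force: [0.6, 1.0, -1.6]
width: 40.9
grasp_force: 30.0
```

Call:
servo_tool --deltas '[[[-20,-33,0],[0,0,0]],[[-40,-66,0],[0,0,0]],[[-60,-99,0],[0,0,0]],[[-80,-132,0],[0,0,0]],[[-100,-164,0],[0,0,0]]]'

```text
t: 6.6
ee_pos: [552.3, -191.7, 109.7]
orientation: [-0.63, -3.078, -0.0]
ft_force: [0.6, 0.5, -0.1]
width: 41.0
grasp_force: 30.0
```

Call:
servo_tool --deltas '[[[-20,-33,0],[0,0,0]],[[-40,-66,0],[0,0,0]],[[-60,-99,0],[0,0,0]],[[-80,-128,0],[0,0,0]],[[-88,-142,0],[0,0,0]]]'

```text
t: 7.02
ee_pos: [578.2, -359.2, 109.8]
orientation: [0.633, 3.075, -0.002]
ft_force: [0.4, 0.7, -0.5]
width: 40.8
grasp_force: 30.0
```

Call:
servo_tool --deltas '[[[0,0,0],[0,0,0]],[[0,0,0],[0,0,0]],[[0,0,0],[0,0,0]]]'

```text
t: 7.27
ee_pos: [577.1, -353.2, 109.2]
orientation: [-0.629, -3.076, -0.002]
ft_force: [0.1, 0.7, -1.1]
width: 41.3
grasp_force: 30.0
```

Run:
```python
from h import *
p=get_image("wrist")
look("valve_seat",14,21,p);look("valve_seat",4,11,p); look("vent_valve",80,150,p);look("valve_seat",14,21,get_image("top"))
plan(578,-355,110)
cv2.imwrite("pics/e.png",p["frame"])
```

```text
valve_seat 0.71 z95 17.3 box [ 574.4 -355.9] [53.1 44.2] 72.0 circ [ 578.4 -357.4] 26.9 1071
valve_seat 0.71 z95 8.2 box [ 578.6 -357.5] [70.3 69.6] 89.6 circ [ 578.6 -357.3] 48.4 4875
vent_valve 0.77 z95 123.2 box [ 577.8 -352.5] [41.  45.6] 67.1 circ [ 577.9 -352.5] 23.0 6163
valve_seat few 4
t 7.6 at [ 577.9 -353.8  109.9] yaw 66.9 shift [-0.6 -1.1 -0.1] turn [ 0. -0.  0.] rows 1 w 40.7 q6 -1.74
```

View pics/e.png

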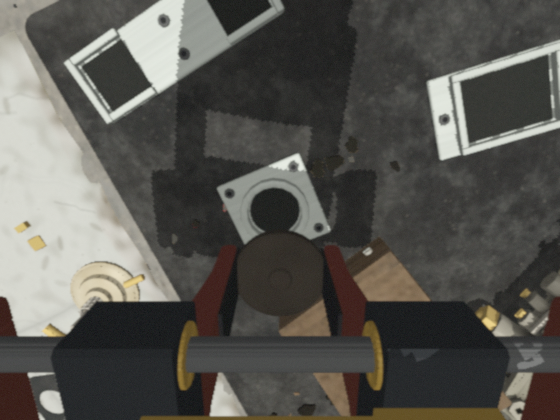

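Call:
servo_tool --deltas '[[[-2.5,-4.1,30],[0,0,0]],[[-2.5,-4.1,60],[0,0,0]],[[-2.5,-4.1,76],[0,0,0]],[[-2.5,-4.1,80],[0,0,0]],[[-2.5,-4.1,80],[0,0,0]]]'

```text
t: 7.98
ee_pos: [577.6, -358.7, 28.3]
orientation: [-0.629, -3.075, -0.002]
ft_force: [0.7, 0.7, -0.8]
width: 40.9
grasp_force: 30.0
```

Call:
servo_tool --deltas '[[[0,0,2],[0,0,0]],[[0,0,4],[0,0,0]],[[0,0,6],[0,0,0]],[[0,0,6],[0,0,0]],[[0,0,6],[0,0,0]]]'

```text
t: 8.4
ee_pos: [578.7, -359.8, 24.3]
orientation: [0.63, 3.077, -0.001]
ft_force: [-0.4, -0.0, -0.2]
width: 40.9
grasp_force: 30.0
```

Run:
```python
from h import *
p=get_image("wrist")
look("valve_seat",14,21,p);look("vent_valve",25,60,p)
plan(578.6,-358.6,23)
print(ctrl.get_obs()["ft_force"])
```

```text
valve_seat 0.93 z95 17.1 box [ 564.  -350.9] [51.1 22. ] 66.7 circ [ 572.3 -354.5] 25.6 1276
vent_valve 0.78 z95 38.4 box [ 579.4 -358.9] [40.5 45.4] 65.1 circ [ 579.6 -359.2] 23.1 6044
t 8.6 at [ 578.6 -359.7   24.1] yaw 66.9 shift [0.4 1.1 1.1] turn [-0.     0.001  0.   ] rows 1 w 40.6 q6 -1.74
[-0.20191365  0.13585774 -0.94944699]
```

Call:
servo_tool --deltas '[[[1.3,1.1,0.5],[0,0,0]],[[1.3,1.1,1],[0,0,0]],[[1.3,1.1,1],[0,0,0]]]'

```text
t: 8.8
ee_pos: [577.6, -358.0, 22.9]
orientation: [-0.63, -3.078, -0.0]
ft_force: [-0.4, 1.8, 1.5]
width: 41.1
grasp_force: 30.0
```

Call:
servo_tool --deltas '[[[0,0,0.5],[0,0,0]],[[0,0,0.5],[0,0,0]]]'

```text
t: 8.97
ee_pos: [577.7, -358.0, 22.8]
orientation: [-0.63, -3.078, -0.0]
ft_force: [-1.8, 2.5, 5.4]
width: 40.9
grasp_force: 30.0
```

Call:
servo_tool --deltas '[[[0,0,0],[0,0,0]],[[0,0,0],[0,0,0]],[[0,0,0],[0,0,0]],[[0,0,0],[0,0,0]],[[0,0,-3],[0,0,0]]]' --grip -1

```text
t: 9.38
ee_pos: [577.2, -357.8, 24.5]
orientation: [-0.63, -3.077, -0.001]
ft_force: [0.4, -0.6, -0.1]
width: 71.1
grasp_force: 0.0
```

Call:
servo_tool --deltas '[[[0,0,-20],[0,0,0]],[[0,0,-50],[0,0,0]],[[0,0,-85],[0,0,0]],[[0,0,-110],[0,0,0]],[[0,0,-110],[0,0,0]]]'

```text
t: 9.8
ee_pos: [580.7, -360.1, 141.6]
orientation: [0.628, 3.069, -0.006]
ft_force: [0.5, -1.1, 0.2]
width: 88.0
grasp_force: 0.0
```

Run:
```python
from h import *
p=get_image("wrist")
look("valve_seat",14,21,p);look("valve_seat",4,11,p);look("vent_valve",25,60,p)
p=look("cup_well",14,21)
look("float_pocket",8,18,p);look("link_cradle",8,18,p);look("cup_well",4,11,p)
plan(602.5,68,130)
cv2.imwrite("pics/f.png",p["frame"])
```

```text
valve_seat 0.79 z95 17.1 box [ 571.9 -354.9] [52.8 39.5] 69.5 circ [ 578.3 -357.4] 26.8 550
valve_seat 0.79 z95 8.7 box [ 578.6 -357.4] [69.9 69.4] 0.1 circ [ 579.5 -357.5] 47.7 2757
vent_valve 0.74 z95 36.9 box [ 578.  -357.1] [44.6 44.6] 68.2 circ [ 578.4 -357.2] 22.6 2380
float_pocket 0.67 z95 14.4 box [ 567.7 -170.9] [101.5  58.5] 83.7 circ [ 570.5 -171.8] 56.4 3091
link_cradle 0.89 z95 14.1 box [ 436.7 -371.7] [ 48.5 147.6] 7.0 circ [ 438.4 -371.5] 76.6 2092
t 10.2 at [ 577.1 -357.8  133.9] yaw 66.9 shift [143.9 401.5   4.3] turn [ 0.    -0.002  0.   ] rows 11 w 87.6 q6 -1.74
```

View pics/f.png

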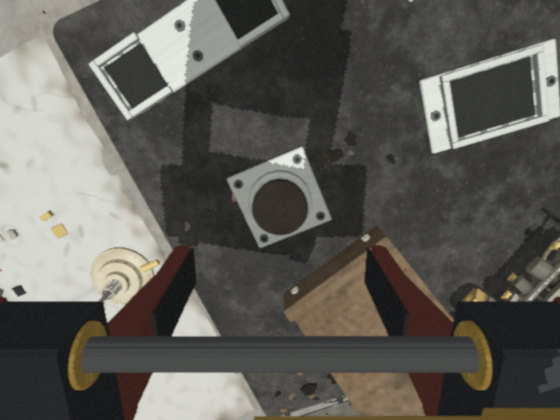

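Call:
servo_tool --deltas '[[[13,36.5,0],[0,0,0]],[[26,73,0],[0,0,0]],[[39,109.5,0],[0,0,0]],[[52,146,0],[0,0,0]],[[65.5,182.5,0],[0,0,0]]]'

```text
t: 10.67
ee_pos: [588.8, -162.9, 134.6]
orientation: [-0.631, -3.077, -0.0]
ft_force: [0.1, 1.4, 0.2]
width: 87.5
grasp_force: 0.0
```

Call:
servo_tool --deltas '[[[13,36.5,0],[0,0,0]],[[26,73,0],[0,0,0]],[[39,109.5,0],[0,0,0]],[[52,146,0],[0,0,0]],[[65.5,182.5,0],[0,0,0]]]'

```text
t: 11.08
ee_pos: [600.3, 30.9, 134.8]
orientation: [-0.63, -3.077, 0.0]
ft_force: [1.3, -0.2, -0.5]
width: 87.7
grasp_force: 0.0
```

Call:
servo_tool --deltas '[[[13,36.5,4],[0,0,0]],[[13,36.5,4],[0,0,0]],[[13,36.5,4],[0,0,0]]]'

```text
t: 11.33
ee_pos: [602.6, 69.6, 130.5]
orientation: [-0.624, -3.078, 0.001]
ft_force: [-1.1, -0.1, -0.2]
width: 87.6
grasp_force: 0.0
```

Run:
```python
from h import *
p=get_image("wrist")
look("filter_cup",30,45,p);look("float",15,30,p);look("float",5,30,p);look("throttle_link",15,30,p)
plan(602.5,68,20)
cv2.imwrite("pics/g.png",p["frame"])
```

```text
filter_cup 0.58 z95 37.7 box [604.   67.8] [45.1 45. ] 31.3 circ [604.7  67.7] 23.4 1003
throttle_link 0.93 z95 20.2 box [611.5 241.4] [ 21.6 116.7] 8.7 circ [609.2 241. ] 58.5 2918
t 11.6 at [602.9  66.2 131.1] yaw 66.8 shift [  1.1   1.5 111.1] turn [-0. -0. -0.] rows 3 w 88.2 q6 -1.08
```

View pics/g.png

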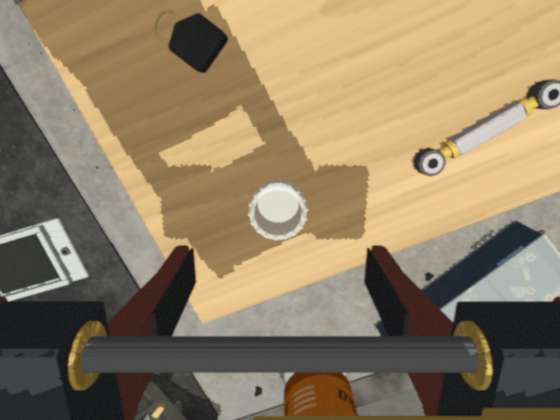

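Call:
servo_tool --deltas '[[[-0.6,1.9,41],[0,0,0]],[[-0.6,1.9,80],[0,0,0]],[[-0.6,1.9,102],[0,0,0]],[[-0.6,1.9,110],[0,0,0]],[[-0.6,1.9,110],[0,0,0]]]'

```text
t: 12.0
ee_pos: [602.9, 68.0, 19.2]
orientation: [-0.632, -3.074, 0.002]
ft_force: [-0.1, 0.3, 0.8]
width: 88.1
grasp_force: 0.0
```

Call:
servo_tool --deltas '[[[0,0,0],[0,0,0]],[[0,0,0],[0,0,0]],[[0,0,0],[0,0,0]],[[0,0,0],[0,0,0]],[[0,0,0],[0,0,0]]]' --grip 1

```text
t: 12.42
ee_pos: [605.0, 69.3, 22.4]
orientation: [0.63, 3.076, 0.001]
ft_force: [-0.2, -0.6, -0.2]
width: 58.1
grasp_force: 0.0
```

Call:
servo_tool --deltas '[[[0,0,0],[0,0,0]],[[0,0,0],[0,0,0]],[[0,0,0],[0,0,0]],[[0,0,0],[0,0,0]],[[0,0,0],[0,0,0]]]'

```text
t: 12.83
ee_pos: [604.4, 69.2, 21.5]
orientation: [0.63, 3.078, -0.0]
ft_force: [-1.6, -1.3, 5.1]
width: 42.0
grasp_force: 30.0
```

Call:
servo_tool --deltas '[[[0,0,-20],[0,0,0]],[[0,0,-50],[0,0,0]],[[0,0,-80],[0,0,0]],[[0,0,-90],[0,0,0]],[[0,0,-90],[0,0,0]]]'

```text
t: 13.25
ee_pos: [606.2, 69.5, 113.8]
orientation: [0.629, 3.073, 0.003]
ft_force: [0.7, 0.1, -0.5]
width: 41.6
grasp_force: 30.0
```

Run:
```python
from h import *
p=get_image("wrist"); look("filter_cup",80,200,p)
plan(432.5,-167,110,90)
```

```text
filter_cup 0.68 z95 129.4 box [606.8  70.3] [42.4 45.7] 67.9 circ [607.   70.3] 23.7 7330
t 13.3 at [603.9  69.2 110.5] yaw 66.9 shift [  64.8 -284.5    0.6] turn [-0.    -0.    -0.404] rows 8 w 42.0 q6 -1.07
```

Call:
servo_tool --deltas '[[[8,-35.5,0],[0,0,0]],[[16,-71,0],[0,0,0]],[[24,-107,0],[0,0,0]],[[32,-142.5,0],[0,0,0]],[[40.5,-178,0],[0,0,0]]]'

```text
t: 13.77
ee_pos: [494.5, -79.3, 109.1]
orientation: [-0.628, -3.074, 0.0]
ft_force: [0.7, -1.7, -1.6]
width: 42.3
grasp_force: 30.0
```

Call:
servo_tool --deltas '[[[8,-35,0],[0,0,-0.1]],[[16,-70,0],[0,0,-0.2]],[[22,-97,0],[0,0,-0.3]],[[24.3,-106.5,0],[0,0,-0.404]],[[24.3,-106.5,0],[0,0,-0.404]]]'

```text
t: 14.18
ee_pos: [430.2, -167.9, 109.5]
orientation: [0.001, -3.138, -0.002]
ft_force: [-0.0, -0.3, -1.7]
width: 42.0
grasp_force: 30.0
```

Call:
servo_tool --deltas '[[[0,0,0],[0,0,0]],[[0,0,0],[0,0,0]],[[0,0,0],[0,0,0]]]'

```text
t: 14.43
ee_pos: [433.3, -166.1, 110.6]
orientation: [-0.001, -3.141, -0.001]
ft_force: [-1.4, -0.4, -0.4]
width: 42.0
grasp_force: 30.0
```

Run:
```python
from h import *
p=get_image("wrist")
look("cup_well",14,21,p);look("cup_well",5,11,p); look("filter_cup",80,150,p)
plan(432.5,-167,25,90)
cv2.imwrite("pics/i.png",p["frame"])
```

```text
cup_well 0.91 z95 17.3 box [ 428.3 -169.1] [57.3 69.2] 7.5 circ [ 434.  -168.5] 34.8 982
cup_well 0.91 z95 8.0 box [ 431.5 -168.6] [78.6 83.8] 0.6 circ [ 430.9 -168.3] 56.0 7002
filter_cup 0.88 z95 126.4 box [ 434.1 -165.3] [46.  42.5] 2.4 circ [ 433.9 -165.1] 23.5 7336
t 14.6 at [ 433.2 -166.3  111.1] yaw 90.0 shift [ 0.7 -0.7 86.1] turn [ 0.    -0.     0.001] rows 3 w 41.8 q6 -1.96
```

View pics/i.png

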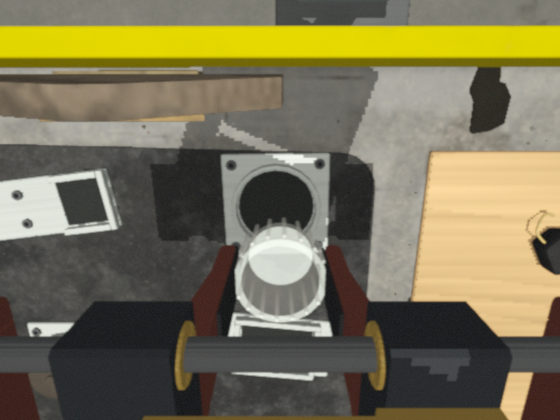

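Call:
servo_tool --deltas '[[[0.3,-3.3,30],[0,0,0]],[[0.3,-3.3,60],[0,0,0]],[[0.3,-3.3,78],[0,0,0]],[[0.3,-3.3,83],[0,0,0]],[[0.3,-3.3,83],[0,0,0]]]'

```text
t: 15.05
ee_pos: [431.8, -169.6, 27.1]
orientation: [0.001, -3.139, -0.002]
ft_force: [-0.2, -0.9, 0.1]
width: 41.9
grasp_force: 30.0
```

Call:
servo_tool --deltas '[[[0,0,2],[0,0,0]],[[0,0,3],[0,0,0]],[[0,0,4],[0,0,0]],[[0,0,4],[0,0,0]],[[0,0,4],[0,0,0]]]'

```text
t: 15.47
ee_pos: [433.0, -170.4, 24.8]
orientation: [-0.0, 3.14, -0.001]
ft_force: [0.2, 0.7, -0.5]
width: 42.0
grasp_force: 30.0
```

Run:
```python
from h import *
p=get_image("wrist")
look("cup_well",14,21,p);look("filter_cup",25,60,p)
plan(433.5,-169.5,23,90)
print(ctrl.get_obs()["ft_force"])
```

```text
cup_well 0.96 z95 17.1 box [ 424.  -164.2] [67.  47.8] 61.2 circ [ 433.7 -168.7] 34.7 1328
filter_cup 0.87 z95 40.7 box [ 433.4 -169.6] [45.4 42.2] 2.1 circ [ 433.9 -169.2] 23.6 3896
t 15.6 at [ 432.8 -170.3   24.5] yaw 90.0 shift [-0.7  0.8  1.5] turn [-0.     0.001  0.   ] rows 1 w 42.0 q6 -1.97
[-0.54748611 -0.3515126  -0.64454712]
```

Call:
servo_tool --deltas '[[[0,0.7,0.7],[0,0,0]],[[0,0.7,1.3],[0,0,0]],[[0,0.7,1.6],[0,0,0]],[[0,0.7,1.6],[0,0,0]]]'

```text
t: 15.95
ee_pos: [432.7, -169.5, 23.0]
orientation: [-0.0, 3.142, -0.0]
ft_force: [-1.0, 1.3, 7.5]
width: 42.0
grasp_force: 30.0
```

Call:
servo_tool --deltas '[[[0,0,0.5],[0,0,0]],[[0,0,0.5],[0,0,0]]]'

```text
t: 16.12
ee_pos: [432.7, -169.5, 22.9]
orientation: [-0.0, 3.141, -0.0]
ft_force: [-2.1, 1.6, 15.3]
width: 42.2
grasp_force: 30.0
```

Call:
servo_tool --deltas '[[[0,0,0],[0,0,0]],[[0,0,0],[0,0,0]],[[0,0,0],[0,0,0]],[[0,0,0],[0,0,0]],[[0,0,-3],[0,0,0]]]' --grip -1

```text
t: 16.53
ee_pos: [432.2, -169.4, 24.7]
orientation: [0.0, -3.141, -0.001]
ft_force: [0.1, 0.4, -0.7]
width: 72.1
grasp_force: 0.0
```

Call:
servo_tool --deltas '[[[0,0,-15],[0,0,0]],[[0,0,-50],[0,0,0]],[[0,0,-85],[0,0,0]],[[0,0,-108],[0,0,0]],[[0,0,-108],[0,0,0]]]'

```text
t: 16.95
ee_pos: [435.2, -170.6, 137.3]
orientation: [-0.0, 3.134, -0.005]
ft_force: [0.5, -1.0, 1.0]
width: 88.0
grasp_force: 0.0
```

Run:
```python
from h import *
p=get_image("wrist")
look("cup_well",14,21,p);look("filter_cup",33,60,p)
plan(465.5,63,130,90)
```

```text
cup_well 0.85 z95 17.3 box [ 434.  -168.6] [69.  68.9] 19.7 circ [ 434.3 -168.6] 35.0 1155
filter_cup 0.98 z95 39.4 box [ 433.  -169.1] [43.9 44.7] 84.8 circ [ 433.8 -168.4] 23.2 893
t 17.1 at [ 432.2 -169.4  132.8] yaw 90.0 shift [-33.3 232.4   2.8] turn [ 0. -0.  0.] rows 6 w 88.0 q6 -1.97
```

Cup is seated. On to the float.

Call:
servo_tool --deltas '[[[-5,40,0],[0,0,0]],[[-11,80,0],[0,0,0]],[[-17,120,0],[0,0,0]],[[-23,160,0],[0,0,0]],[[-28,200,0],[0,0,0]]]'

```text
t: 17.52
ee_pos: [459.4, 32.1, 131.4]
orientation: [-0.001, -3.138, 0.0]
ft_force: [1.6, -0.9, 0.9]
width: 87.6
grasp_force: 0.0
```

Call:
servo_tool --deltas '[[[-5,32,3],[0,0,0]],[[-5,32,3],[0,0,0]],[[-5,32,3],[0,0,0]],[[-5,32,3],[0,0,0]]]'

```text
t: 17.85
ee_pos: [464.4, 62.2, 128.8]
orientation: [0.002, -3.139, 0.001]
ft_force: [-0.4, 0.2, -0.7]
width: 88.2
grasp_force: 0.0
```

Run:
```python
from h import *
p=get_image("wrist")
look("float",19,30,p,2);look("float",7.5,30,p)
plan(465.5,63,130,90)
w=pts(p); s=(np.abs(w[:,0]-466)<35)&(np.abs(w[:,1]-63)<35)&(w[:,2]>18)&(w[:,2]<30); t=w[s]
b=cv2.minAreaRect(t[:,:2].astype(np.float32)); print(b,len(t),np.median(t[:,2]))
f=p["frame"]; cv2.imwrite("pics/j.png",cv2.resize(f[110:290,190:370],(600,600),interpolation=cv2.INTER_CUBIC))
```

```text
float 0.64 z95 24.8 box [467.   61.5] [32.3 33.6] 30.4 circ [467.5  62.8] 20.3 1421
float 0.64 z95 24.8 box [460.2  57.5] [48.2 33.6] 30.5 circ [461.1  58.9] 25.8 1649
t 18.0 at [465.   61.3 129.6] yaw 89.9 shift [-0.5  1.7 -0.4] turn [-0.    -0.001 -0.002] rows 1 w 88.1 q6 -1.46
((463.78082275390625, 60.12409591674805), (40.22725296020508, 34.52940368652344), 27.14781951904297) 1466 23.616129755996866
```

View pics/j.png

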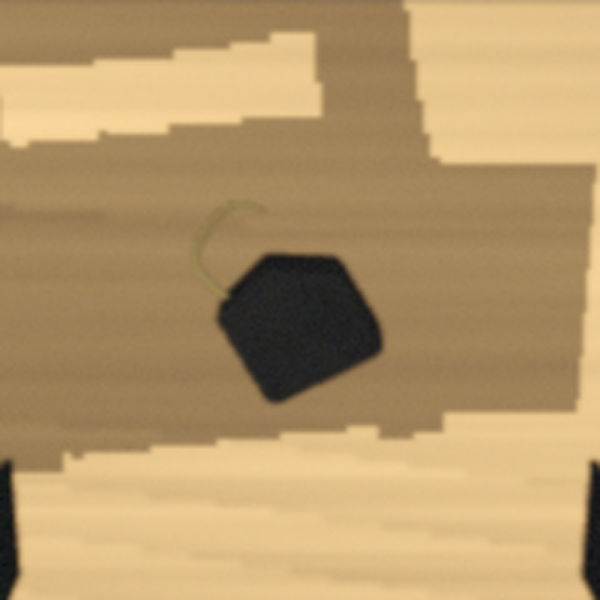

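Call:
servo_tool --deltas '[[[-2.3,0.4,12],[0,0,-0.11]],[[-2.3,0.4,28],[0,0,-0.22]],[[-2.3,0.4,44],[0,0,-0.33]],[[-2.3,0.4,60],[0,0,-0.44]],[[-2.3,0.4,70],[0,0,-0.532]]]'

```text
t: 18.42
ee_pos: [467.2, 61.5, 58.8]
orientation: [0.831, -3.028, -0.0]
ft_force: [-0.1, 0.4, -1.0]
width: 87.9
grasp_force: 0.0
```

Call:
servo_tool --deltas '[[[0,0,0],[0,0,0]],[[0,0,0],[0,0,0]],[[0,0,0],[0,0,0]]]'

```text
t: 18.67
ee_pos: [468.2, 62.3, 60.6]
orientation: [-0.82, 3.032, -0.0]
ft_force: [-0.7, -0.4, -0.2]
width: 88.1
grasp_force: 0.0
```

Run:
```python
from h import *
p=get_image("wrist")
look("float",19,30,p,1)
plan(467.3,61.7,14.5,120.5)
cv2.imwrite("pics/k.png",p["frame"])
```

```text
float 0.69 z95 24.7 box [466.7  62.2] [33.  32.6] 29.2 circ [468.4  62.1] 20.3 2347
t 18.8 at [468.5  62.6  60.9] yaw 120.4 shift [ 1.5 -0.2 46.4] turn [-0.001  0.001 -0.003] rows 2 w 88.1 q6 -1.99
```

View pics/k.png

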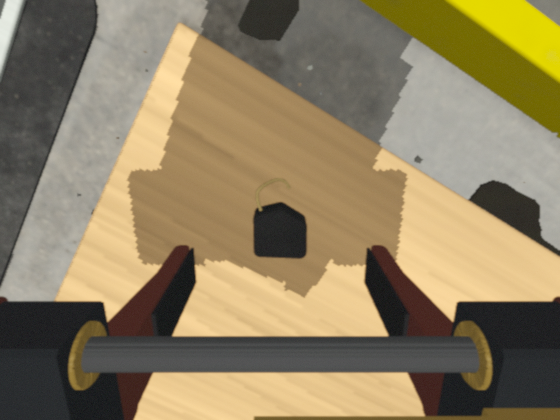

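Call:
servo_tool --deltas '[[[1.3,0,30],[0,0,0]],[[1.3,0,44],[0,0,0]],[[1.3,0,46],[0,0,0]],[[1.3,0,46],[0,0,0]]]'

```text
t: 19.1
ee_pos: [466.5, 62.1, 14.0]
orientation: [0.825, -3.03, -0.0]
ft_force: [0.7, -0.0, -0.9]
width: 87.9
grasp_force: 0.0
```

Call:
servo_tool --deltas '[[[0,0,0],[0,0,0]],[[0,0,0],[0,0,0]],[[0,0,0],[0,0,0]],[[0,0,0],[0,0,0]],[[0,0,0],[0,0,0]]]' --grip 1

```text
t: 19.52
ee_pos: [467.1, 62.3, 14.6]
orientation: [-0.826, 3.03, -0.0]
ft_force: [0.2, 0.9, -1.1]
width: 58.0
grasp_force: 0.0
```

Call:
servo_tool --deltas '[[[0,0,0],[0,0,0]],[[0,0,0],[0,0,0]],[[0,0,0],[0,0,0]],[[0,0,0],[0,0,0]],[[0,0,0],[0,0,0]]]'

```text
t: 19.93
ee_pos: [466.7, 62.2, 14.1]
orientation: [0.826, -3.031, -0.0]
ft_force: [-0.7, -0.9, 0.9]
width: 31.7
grasp_force: 30.0
```

Call:
servo_tool --deltas '[[[0,0,0],[0,0,0]],[[0,0,-20],[0,0,0]],[[0,0,-55],[0,0,0]],[[0,0,-90],[0,0,0]],[[0,0,-100],[0,0,0]]]'

```text
t: 20.35
ee_pos: [468.8, 62.4, 117.8]
orientation: [-0.825, 3.026, -0.001]
ft_force: [0.2, 0.4, -0.2]
width: 31.9
grasp_force: 30.0
```

Run:
```python
from h import *
plan(466,62,115,30);plan(566,-177,115)
```

```text
t 20.4 at [468.8  62.4 117.8] yaw 120.5 shift [2.7 1.1 2.8] turn [-0.006  0.002 -1.562] rows 13 w 31.9 q6 -2.00
t 20.4 at [468.8  62.4 117.8] yaw 120.5 shift [  37.8 -255.6    3.2] turn [-0.002  0.005  0.   ] rows 7 w 31.9 q6 -2.00
```

Call:
servo_tool --deltas '[[[5,-36,0],[0,0,0.12]],[[10.5,-72,0],[0,0,0.24]],[[16,-107,0],[0,0,0.36]],[[21,-143,0],[0,0,0.48]],[[26.5,-179,0],[0,0,0.6]]]'

```text
t: 20.77
ee_pos: [534.9, -107.0, 113.6]
orientation: [-0.115, -3.139, -0.0]
ft_force: [0.6, 0.6, -0.3]
width: 31.9
grasp_force: 30.0
```

Call:
servo_tool --deltas '[[[-14,-28,0],[0,0,0.12]],[[-28,-56,0],[0,0,0.24]],[[-34,-69.6,0],[0,0,0.36]],[[-34,-69.6,0],[0,0,0.48]],[[-34,-69.6,0],[0,0,0.6]]]'

```text
t: 21.18
ee_pos: [563.8, -178.5, 113.1]
orientation: [-1.041, -2.963, 0.0]
ft_force: [-0.2, 0.1, -0.5]
width: 31.8
grasp_force: 30.0
```

Call:
servo_tool --deltas '[[[0,0,0],[0,0,0.12]],[[0,0,0],[0,0,0.24]],[[0,0,0],[0,0,0.36]],[[0,0,0],[0,0,0.48]],[[0,0,0],[0,0,0.6]]]'

```text
t: 21.6
ee_pos: [563.5, -177.1, 113.3]
orientation: [-1.868, -2.525, 0.0]
ft_force: [0.5, 0.2, 0.4]
width: 31.9
grasp_force: 30.0
```

Call:
servo_tool --deltas '[[[0,0,0],[0,0,0.12]],[[0,0,0],[0,0,0.24]],[[0,0,0],[0,0,0.36]],[[0,0,0],[0,0,0.417]],[[0,0,0],[0,0,0.417]]]'

```text
t: 22.02
ee_pos: [563.6, -177.1, 113.3]
orientation: [-2.346, -2.088, 0.001]
ft_force: [0.3, -0.5, -0.7]
width: 31.5
grasp_force: 30.0
```

Call:
servo_tool --deltas '[[[0,0,0],[0,0,0]],[[0,0,0],[0,0,0]]]'

```text
t: 22.18
ee_pos: [563.7, -177.1, 113.7]
orientation: [-2.342, -2.093, 0.0]
ft_force: [-0.2, -0.4, -0.5]
width: 31.6
grasp_force: 30.0
```

Run:
```python
from h import *
p=get_image("wrist")
look("float_pocket",8,18,p,2); look("float",80,150,p)
plan(566,-177,115,-6.5)
cv2.imwrite("pics/l.png",p["frame"])
```

```text
float_pocket 0.58 z95 14.1 box [ 568.5 -164.7] [92.9 57.9] 84.2 circ [ 572.4 -164. ] 51.2 1687
float 0.63 z95 124.0 box [ 565.3 -166.8] [48.9 32.1] 84.0 circ [ 565.9 -168.2] 26.0 4367
t 22.3 at [ 563.9 -177.2  113.9] yaw -6.5 shift [ 0.5  2.1 -1.1] turn [-0. -0.  0.] rows 1 w 31.5 q6 -0.21
```

View pics/l.png

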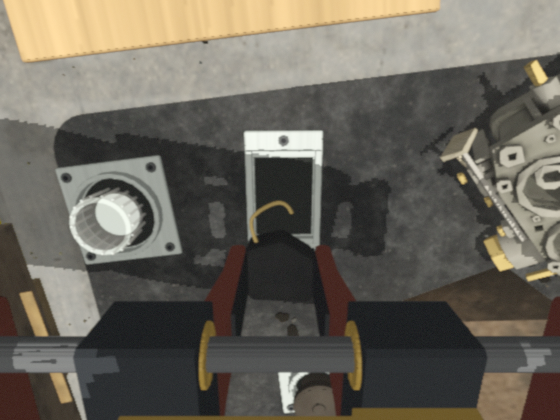

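Call:
servo_tool --deltas '[[[-2.1,3,30],[0,0,0]],[[-2.1,3,60],[0,0,0]],[[-2.1,3,80],[0,0,0]],[[-2.1,3,88],[0,0,0]],[[-2.1,3,88],[0,0,0]]]'

```text
t: 22.75
ee_pos: [565.3, -179.2, 24.2]
orientation: [-2.341, -2.09, 0.003]
ft_force: [-0.4, 0.4, -0.2]
width: 32.2
grasp_force: 30.0
```

Call:
servo_tool --deltas '[[[0,0,0],[0,0,0]],[[0,0,0],[0,0,0]],[[0,0,0],[0,0,0]]]'

```text
t: 23.0
ee_pos: [567.8, -180.0, 27.6]
orientation: [2.343, 2.09, 0.002]
ft_force: [-1.0, -1.1, 0.0]
width: 31.9
grasp_force: 30.0
```

Run:
```python
from h import *
p=get_image("wrist")
look("float_pocket",8,16,p,1); look("float",22,60,p)
plan(566.6,-179.6,15.6,-6.5)
cv2.imwrite("pics/m.png",p["frame"])
```

```text
float_pocket 0.92 z95 14.0 box [ 567.9 -168.9] [99.  58.1] 84.2 circ [ 566.7 -167. ] 51.3 2906
t 23.1 at [ 567.3 -179.9   27.1] yaw -6.5 shift [ 0.2 -0.8 11.5] turn [ 0.002  0.    -0.   ] rows 1 w 32.0 q6 -0.21
```

View pics/m.png

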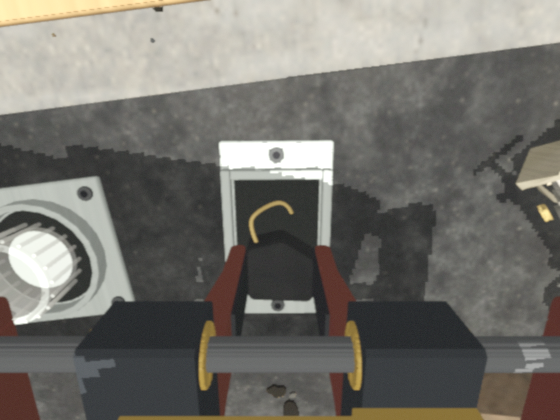

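Call:
servo_tool --deltas '[[[0.2,-0.5,5],[0,0,0]],[[0.2,-0.5,9],[0,0,0]],[[0.2,-0.5,10.5],[0,0,0]],[[0.2,-0.5,10.5],[0,0,0]],[[0.2,-0.5,10.5],[0,0,0]]]'

```text
t: 23.57
ee_pos: [565.9, -179.3, 15.6]
orientation: [-2.344, -2.091, 0.001]
ft_force: [-1.9, 0.5, 5.4]
width: 31.8
grasp_force: 30.0
```

Call:
servo_tool --deltas '[[[0,0,0.5],[0,0,0]],[[0,0,0.8],[0,0,0]],[[0,0,0.8],[0,0,0]]]'

```text
t: 23.82
ee_pos: [565.9, -179.3, 15.6]
orientation: [-2.344, -2.091, 0.001]
ft_force: [-3.9, 1.7, 13.1]
width: 32.1
grasp_force: 30.0
```

Run:
```python
from h import *
p=get_image("wrist")
look("float",18,60,p);look("float",12,60,p)
plan(566.6,-179.6,15.6,-6.5); print(ctrl.get_obs()["ft_force"])
```

```text
float 0.86 z95 25.9 box [ 567.3 -171.6] [43.7 31.9] 83.6 circ [ 567.9 -171.5] 25.2 3797
float 0.86 z95 25.9 box [ 567.5 -168.9] [48.9 32. ] 84.2 circ [ 568.1 -170.6] 26.0 4119
t 24.0 at [ 565.9 -179.3   15.6] yaw -6.5 shift [-0.2  0.7 -0. ] turn [-0.001 -0.    -0.001] rows 1 w 31.9 q6 -0.21
[-3.86795755  1.56917969 12.85419238]
```

Call:
servo_tool --deltas '[[[0,0,-0.5],[0,0,0]],[[0,0,-0.5],[0,0,0]],[[0,0,-0.5],[0,0,0]],[[0,0,-0.5],[0,0,0]],[[0,0,-1],[0,0,0]]]' --grip -1

```text
t: 24.38
ee_pos: [566.0, -179.3, 15.4]
orientation: [-2.344, -2.091, 0.001]
ft_force: [0.8, -0.4, 0.4]
width: 61.5
grasp_force: 0.0
```

Call:
servo_tool --deltas '[[[0,0,-10],[0,0,0]],[[0,0,-40],[0,0,0]],[[0,0,-80],[0,0,0]],[[0,0,-110],[0,0,0]],[[0,0,-110],[0,0,0]]]'

```text
t: 24.8
ee_pos: [570.1, -180.7, 132.6]
orientation: [2.337, 2.085, 0.008]
ft_force: [0.8, -0.3, 0.4]
width: 87.7
grasp_force: 0.0
```

Run:
```python
from h import *
p=get_image("wrist")
look("float_pocket",11,18,p);look("float_pocket",6,18,p);look("float",19,60,p);look("float",12,60,p)
plan(611,241,130,8.6)
cv2.imwrite("pics/n.png",p["frame"])
```

```text
float_pocket 0.95 z95 14.2 box [ 567.8 -169.6] [76.3 58.1] 83.8 circ [ 568.2 -169.6] 47.3 1860
float_pocket 0.95 z95 13.8 box [ 567.8 -169.4] [103.3  59.4] 83.8 circ [ 568.  -169.4] 58.7 5027
float 0.8 z95 26.1 box [ 567.3 -175. ] [37.2 32.9] 81.9 circ [ 566.1 -174.5] 22.7 1440
float 0.8 z95 26.1 box [ 567.9 -169.4] [48.4 32.9] 82.6 circ [ 568.3 -170.4] 25.5 1570
t 25.1 at [ 565.2 -179.   124.6] yaw -6.5 shift [422.5  -2.3  -5.2] turn [-0.002 -0.001 -0.264] rows 11 w 87.7 q6 -0.21
```

View pics/n.png

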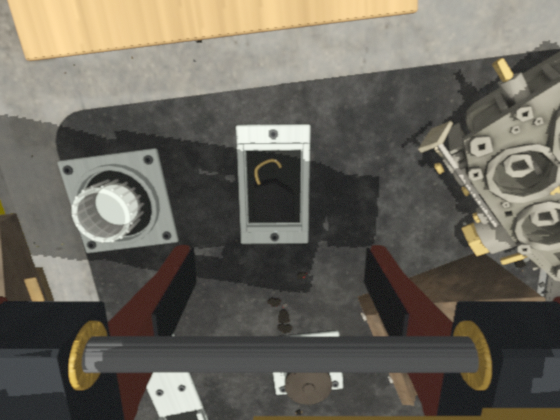

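Call:
servo_tool --deltas '[[[40,0,-1],[0,0,0]],[[80,0,-2],[0,0,0]],[[120,0,-3],[0,0,0]],[[160,-1,-4],[0,0,0]],[[200,-1,-5],[0,0,0]]]'

```text
t: 25.47
ee_pos: [586.7, 21.1, 129.1]
orientation: [-2.343, -2.089, 0.004]
ft_force: [1.2, 0.3, 0.0]
width: 88.2
grasp_force: 0.0
```

Call:
servo_tool --deltas '[[[40,0,0],[0,0,-0.05]],[[80,0,0],[0,0,-0.1]],[[120,0,0],[0,0,-0.16]],[[160,-1,0],[0,0,-0.22]],[[200,-1,0],[0,0,-0.264]]]'

```text
t: 25.88
ee_pos: [608.4, 219.9, 128.8]
orientation: [-2.044, -2.384, 0.005]
ft_force: [0.2, 0.4, -1.1]
width: 87.7
grasp_force: 0.0
```

Call:
servo_tool --deltas '[[[20,5,0],[0,0,0]],[[20,5,0],[0,0,0]],[[20,5,0],[0,0,0]],[[20,5,0],[0,0,0]]]'

```text
t: 26.22
ee_pos: [610.7, 237.8, 129.3]
orientation: [-2.048, -2.381, 0.004]
ft_force: [-0.3, -0.1, -0.2]
width: 87.7
grasp_force: 0.0
```

Run:
```python
from h import *
p=get_image("wrist")
look("throttle_link",16,30,p)
plan(611,241,8,8.6)
```

```text
throttle_link 0.78 z95 19.8 box [611.8 243.3] [ 21.6 119.1] 8.9 circ [611.5 243.3] 59.6 2337
t 26.3 at [611.2 237.2 130. ] yaw 8.5 shift [  3.9   0.5 122. ] turn [-0.002  0.001 -0.002] rows 3 w 87.9 q6 0.20
```

Call:
servo_tool --deltas '[[[5.8,1.3,40],[0,0,0]],[[5.8,1.3,80],[0,0,0]],[[5.8,1.3,108],[0,0,0]],[[5.8,1.3,116],[0,0,0]],[[5.8,1.3,116],[0,0,0]]]'

```text
t: 26.73
ee_pos: [610.3, 242.8, 12.3]
orientation: [-2.049, -2.378, 0.007]
ft_force: [-0.4, 0.5, 0.3]
width: 88.0
grasp_force: 0.0
```

Call:
servo_tool --deltas '[[[0,0,3],[0,0,0]],[[0,0,5],[0,0,0]],[[0,0,5],[0,0,0]],[[0,0,5],[0,0,0]],[[0,0,5],[0,0,0]]]'

```text
t: 27.15
ee_pos: [612.8, 245.0, 11.1]
orientation: [2.048, 2.381, 0.003]
ft_force: [0.7, 0.3, -0.1]
width: 87.9
grasp_force: 0.0
```

Call:
servo_tool --deltas '[[[0,0,0],[0,0,0]],[[0,0,0],[0,0,0]],[[0,0,0],[0,0,0]],[[0,0,0],[0,0,0]],[[0,0,0],[0,0,0]]]' --grip 1

```text
t: 27.57
ee_pos: [612.1, 244.7, 9.8]
orientation: [-2.049, -2.382, 0.0]
ft_force: [-0.3, -0.9, -0.5]
width: 57.6
grasp_force: 0.0
```

Call:
servo_tool --deltas '[[[0,0,0],[0,0,0]],[[0,0,0],[0,0,0]],[[0,0,0],[0,0,0]],[[0,0,0],[0,0,0]],[[0,0,0],[0,0,0]]]'

```text
t: 27.98
ee_pos: [612.1, 244.7, 9.7]
orientation: [-2.049, -2.382, 0.0]
ft_force: [0.1, -0.9, -0.5]
width: 24.7
grasp_force: 0.0
```

Call:
servo_tool --deltas '[[[0,0,0],[0,0,0]],[[0,0,0],[0,0,0]],[[0,0,0],[0,0,0]],[[0,0,0],[0,0,0]],[[0,0,0],[0,0,0]]]'

```text
t: 28.4
ee_pos: [612.0, 244.7, 9.7]
orientation: [-2.049, -2.382, 0.0]
ft_force: [-0.6, -0.9, -0.1]
width: 14.1
grasp_force: 30.0
```

Run:
```python
from h import *
plan(436,-371,110,7)
```

```text
t 28.4 at [612.  244.7   9.7] yaw 8.6 shift [-582.5 -266.1 -100.2] turn [-0.     0.     0.028] rows 16 w 14.1 q6 0.21
```

Call:
servo_tool --deltas '[[[0,0,-15],[0,0,0]],[[0,0,-45],[0,0,0]],[[0,0,-80],[0,0,0]],[[-18,-8,-97],[0,0,0]],[[-50,-23,-100],[0,0,0]]]'

```text
t: 28.82
ee_pos: [600.7, 194.7, 115.4]
orientation: [2.042, 2.381, 0.014]
ft_force: [0.0, -0.3, -1.4]
width: 13.7
grasp_force: 30.0
```

Call:
servo_tool --deltas '[[[-36,-16.5,0],[0,0,0]],[[-72,-33,0],[0,0,0]],[[-108,-49.5,0],[0,0,0]],[[-144,-66,0],[0,0,0]],[[-180,-82,0],[0,0,0]]]'

```text
t: 29.23
ee_pos: [542.0, 0.1, 111.0]
orientation: [2.048, 2.381, 0.001]
ft_force: [0.9, -0.5, -1.2]
width: 13.7
grasp_force: 30.0
```

Call:
servo_tool --deltas '[[[-36,-16.5,0],[0,0,0]],[[-72,-33,0],[0,0,0]],[[-108,-49.5,0],[0,0,0]],[[-144,-66,0],[0,0,0]],[[-180,-82,0],[0,0,0]]]'

```text
t: 29.65
ee_pos: [487.8, -190.5, 111.0]
orientation: [2.048, 2.381, 0.001]
ft_force: [-0.2, 0.1, -1.2]
width: 13.8
grasp_force: 30.0
```

Call:
servo_tool --deltas '[[[-36,-16.5,0],[0,0,0]],[[-72,-33,0],[0,0,0]],[[-108,-49.5,0],[0,0,0]],[[-142,-65,0],[0,0,0]],[[-168,-77,0],[0,0,0.028]]]'

```text
t: 30.07
ee_pos: [436.6, -369.3, 111.1]
orientation: [2.082, 2.35, -0.0]
ft_force: [0.1, 0.3, -1.6]
width: 13.5
grasp_force: 30.0
```

Call:
servo_tool --deltas '[[[0,0,0],[0,0,0]],[[0,0,0],[0,0,0]],[[0,0,0],[0,0,0]],[[0,0,0],[0,0,0]]]'

```text
t: 30.4
ee_pos: [437.6, -365.0, 110.0]
orientation: [-2.08, -2.354, -0.0]
ft_force: [-0.5, -0.3, -0.3]
width: 13.8
grasp_force: 30.0
```

Run:
```python
from h import *
p=get_image("wrist")
look("link_cradle",6,18,p); look("throttle_link",90,150,p)
plan(436,-371,110,7)
cv2.imwrite("pics/o.png",p["frame"])
```

```text
link_cradle 0.94 z95 13.8 box [ 433.5 -348.7] [ 48.1 102.7] 7.0 circ [ 433.4 -347.4] 55.0 3485
t 30.6 at [ 437.9 -365.1  109.9] yaw 7.1 shift [-5.6 -2.6 -0.1] turn [-0.    -0.     0.002] rows 1 w 14.0 q6 -0.84
```

View pics/o.png

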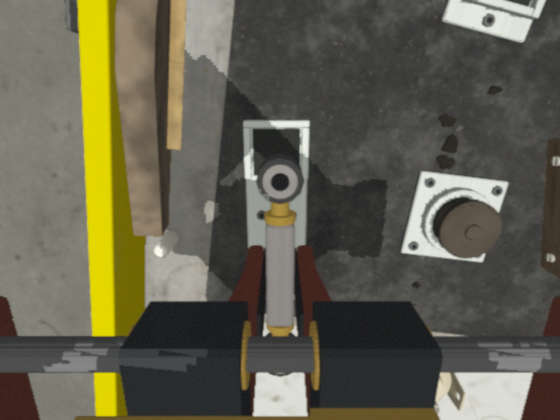

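Call:
servo_tool --deltas '[[[-5.2,-1.8,30],[0,0,0]],[[-5.2,-1.8,60],[0,0,0]],[[-5.2,-1.8,80],[0,0,0]],[[-5.2,-1.8,87],[0,0,0]],[[-5.2,-1.8,87],[0,0,0]]]'

```text
t: 30.97
ee_pos: [435.6, -370.2, 21.1]
orientation: [-2.078, -2.351, -0.0]
ft_force: [-0.5, 0.5, -0.6]
width: 13.2
grasp_force: 30.0
```

Call:
servo_tool --deltas '[[[0,0,0],[0,0,0]],[[0,0,0],[0,0,0]],[[0,0,0],[0,0,0]],[[0,0,0],[0,0,0]]]'

```text
t: 31.3
ee_pos: [437.0, -372.2, 24.1]
orientation: [2.08, 2.351, -0.0]
ft_force: [0.2, 0.1, -1.3]
width: 13.8
grasp_force: 30.0
```

Run:
```python
from h import *
p=get_image("wrist")
look("link_cradle",6,16,p); look("throttle_link",22,60,p)
plan(436.7,-370.5,11.2,7)
cv2.imwrite("pics/q.png",p["frame"])
```

```text
link_cradle 0.88 z95 13.8 box [ 435.2 -362.1] [ 48.2 129.3] 7.1 circ [ 434.6 -360.4] 66.8 7254
throttle_link 0.8 z95 33.9 box [ 439.6 -373.1] [ 21.3 119.5] 9.0 circ [ 437.7 -373.4] 59.8 5579
t 31.4 at [ 436.6 -371.9   23.5] yaw 7.0 shift [ 1.4  0.3 12.3] turn [ 0.001  0.001 -0.   ] rows 1 w 13.9 q6 -0.85
```

View pics/q.png

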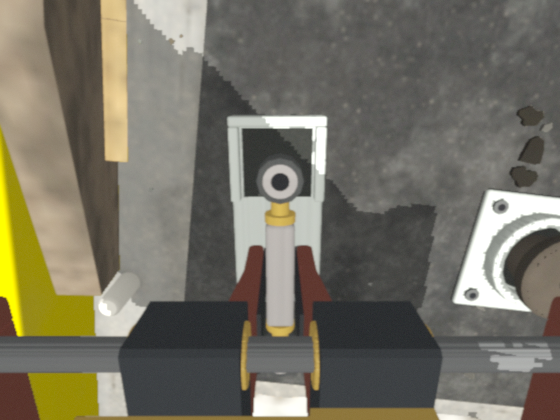

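Call:
servo_tool --deltas '[[[1.6,-0.7,5],[0,0,0]],[[1.6,-0.7,9],[0,0,0]],[[1.6,-0.7,11],[0,0,0]],[[1.6,-0.7,11.5],[0,0,0]],[[1.6,-0.7,11.5],[0,0,0]]]'

```text
t: 31.87
ee_pos: [435.0, -369.8, 11.2]
orientation: [-2.081, -2.352, -0.0]
ft_force: [-1.6, 0.5, 4.7]
width: 13.9
grasp_force: 30.0
```

Call:
servo_tool --deltas '[[[0,0,0.5],[0,0,0]],[[0,0,1],[0,0,0]],[[0,0,1],[0,0,0]]]'

```text
t: 32.12
ee_pos: [435.0, -369.8, 11.2]
orientation: [-2.081, -2.352, 0.0]
ft_force: [-4.7, 3.9, 16.5]
width: 13.8
grasp_force: 30.0
```

Call:
servo_tool --deltas '[[[0,0,-1],[0,0,0]],[[0,0,-1],[0,0,0]],[[0,0,-1],[0,0,0]],[[0,0,-1],[0,0,0]],[[0,0,-1],[0,0,0]]]' --grip -1

```text
t: 32.53
ee_pos: [435.3, -370.1, 10.9]
orientation: [-2.082, -2.352, 0.0]
ft_force: [0.4, -0.0, -0.1]
width: 43.5
grasp_force: 0.0
```

Call:
servo_tool --deltas '[[[0,0,-10],[0,0,0]],[[0,0,-40],[0,0,0]],[[0,0,-80],[0,0,0]],[[0,0,-115],[0,0,0]],[[0,0,-120],[0,0,0]]]'

```text
t: 32.95
ee_pos: [438.1, -372.5, 137.7]
orientation: [2.076, 2.346, 0.0]
ft_force: [1.5, -1.0, -0.4]
width: 77.1
grasp_force: 0.0
```

Call:
servo_tool --deltas '[[[0,0,-30],[0,0,0]],[[0,0,-40],[0,0,0]],[[0,0,-40],[0,0,0]],[[0,0,-40],[0,0,0]]]'

```text
t: 33.28
ee_pos: [435.4, -370.2, 171.2]
orientation: [2.081, 2.352, -0.0]
ft_force: [-0.2, -0.4, 0.4]
width: 88.0
grasp_force: 0.0
```

Run:
```python
from h import *
p=get_image("wrist")
look("link_cradle",5,18,p); look("throttle_link",16,30,p);look("vent_valve",30,60,p);look("valve_seat",5,20,p)
q=get_image("top")
for n,a in dict(soda_bottle=158,vacuum_capsule=30,filter_cup=30,float=20).items(): look(n,a,200,q)
plan(436,-371,130)
cv2.imwrite("pics/r.png",p["frame"])
```

```text
throttle_link 0.63 z95 21.4 box [ 436.  -371.1] [ 20.5 119.5] 7.5 circ [ 435.9 -371.1] 59.8 1859
vent_valve 0.78 z95 37.1 box [ 577.8 -356.9] [42.9 45.2] 53.9 circ [ 578.4 -356.4] 23.2 1919
valve_seat 0.61 z95 16.5 box [ 578.1 -357.2] [69.9 69.9] 0.0 circ [ 578.5 -357.5] 48.1 2884
soda_bottle 0.84 z95 167.4 box [781.3  32.6] [31.7 28.6] 3.0 circ [781.5  32.4] 16.2 124
vacuum_capsule 0.86 z95 58.1 box [ 598.8 -513.9] [37.1 16.1] 4.2 circ [ 599.2 -512.6] 19.3 31
filter_cup 0.55 z95 42.7 box [ 432.4 -168.3] [40.4 41.2] 1.0 circ [ 432.8 -168.8] 22.0 69
float 0.7 z95 29.2 box [ 564.8 -177.5] [25.6 28.2] 0.4 circ [ 566.2 -177.6] 18.0 98
t 33.8 at [ 435.3 -370.   170.9] yaw 7.0 shift [-1.1  0.6 40.8] turn [-0.    -0.001 -0.   ] rows 1 w 87.8 q6 -0.85
```

View pics/r.png

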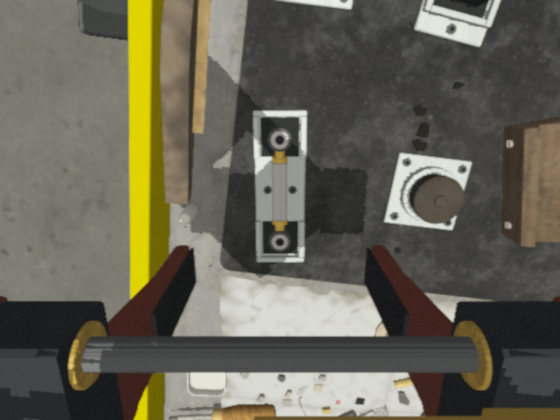

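The picture shows the link lying centred in its cradle, with its eyes at (280,139) and (280,242). The valve is in its seat at about (438,200), and the bystanders have not moved.

```bash
python3 -c "
from h import *
print(close_job())"
```

```text
the job is handed in; nothing more can be done
None
```

I put all four parts in their nests in the order asked, let each go, and handed the job in at about 34 s. After each release I checked the part with the wrist camera: all were centred to within about 1 mm, and the bottle and capsule had not moved.

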